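# Cancel a die in the hand press and spring its cradle out

## Robot

A 6-joint arm with a two-finger parallel gripper is mounted at the origin on the work surface. World frame = base frame: x ahead of the robot, y to its left, z up, the work surface at z = 0. Lengths are in m, angles in rad, forces in N, time in s.
With the tool pointing down it reaches from about 0.35 to 1 m from the base axis. Payload 7.1 kg.
Tool frame: the origin (TCP) lies on the centre line of the jaws, within the pads' length; the fingertips stand 8 mm ahead of it and the grasp point (between the pads) lies 11 mm behind it; z points along the fingers, y is the line along which they close (so a half turn about z gives the same grasp; the last joint's range is limited). The gripper opens to 85 mm and grips with 20 to 120 N. Pads are 22 mm wide; open, the fingers measure 114 mm over their backs; the gripper's body (76 mm by 85 mm) begins 54 mm behind the grasp point. The pads swing forward as they close: fully open they stand 13 mm farther back than shut.
Start: joints at [1.297, 0.423, 1.63, -0, 1.089, -0.019], TCP at [0.158, 0.605, 0.239] pointing down, gripper open.
Joint ranges: [-3, 3], [-0.9, 2.11], [0.09, 2.58], [-1.31, 4.45], [0.11, 2.69], [-2.54, 2.54]. Speed limits (rad/s): [2.39, 2.39, 3.01, 3.14, 3.14, 3.14].

## Interface

Orientations are given as [roll, pitch, yaw] about the fixed x, y, z axes, in that order (R = Rz(yaw) Ry(pitch) Rx(roll)).
In Python, from rig import status, read_camera, order gives the robot as it stands.
- The arm moves only by the tool play_rows, never from a script. Its argument "targets" is a list of rows, each a list of 5 numbers: the shift along the tool's x, y, z in m, then the turn about the tool's z in rad, then the opening, from -1 (shut) to 1 (fully open). In form: [[x, y, z, twist, fingers], ...]. A call has 1 to 12 rows; each row is the pose to reach, as a shift and turn from the pose commanded when the call began, along the tool's axes at that moment; what a row does not reach only later rows make up. A row lasts 1/10 s, in which the tool goes at most 50 mm and 8.59 degrees, less where a joint would pass 70% of its speed; a pose out of reach is approached as far as the arm can. A call with a gripper value outside its range is refused whole. The fingers move at their own pace and stop on an object; the grip force is fixed at half the most. Time passes only in rows, so rows that repeat a pose let the fingers close. It gives the time, the measured TCP pose, the force, the opening and the grip force at its end, in the units of the state.
- status.read_state(): the state, without advancing time (a new reading comes with each control period).
- read_camera(name): name is "scene" or "top" or "wrist"; returns a dict with "img" (420x560x3 uint8, red, green, blue), "depth" (420x560 float32, m along the optical axis (not along the pixel's ray), 0 where there is no reading), "mtx" (3x3 intrinsics, pixels), "R" (3x3) and "t" (3): a world point X has camera coordinates R X + t. Camera axes: x right, y down, z forward; pixel columns grow to the right and rows downward; lengths in m; the calibration is good to about 2 mm. A picture is of the moment at which its call begins.
- order.close_job(): hands the job in; it is judged then, once.
The state is a dict: "time": time; "joint_positions": joint angles; "joint_vel": joint speeds; "joint_efforts": joint torques, N m; "eef_pos": TCP position; "tool_rot": TCP orientation; "force": force on the tool from outside, world axes, zero at the start; "wrist_torque": the same for the moment, N m; "finger_gap": finger opening in m; "grasp_force": force on a finger pad.
Only numpy, scipy, OpenCV 4.12 (cv2) and the standard library are available. Lean on these libraries where they do the work, as an engineer would, in place of code of your own. Each camera call takes 0.05 s, during which the arm holds its last target. There are 200 camera calls.

## Task

Cancel the red die that sits in the blue press: squeeze the two red-tipped handles together until you feel the resistance peak and give way, stop right there before the die is crushed, and let the handles spring open again. Then pick up the yellow-handled release pin, push its steel tip through the small yellow-framed hole in the back of the press to trip the spring catch so that the die cradle swings out, and lay the pin back on its black mat. Do not shift the other things on the cart.

Things in the scene. Friction and masses are not known exactly. Their poses are not given: they have to be found in the camera images.
- press: Blue steel hand press bolted to the cart, base plate 150 x 110 x 10 mm, 116 mm high without its handles. Origin on the cart top; z up, x towards the back (the side with the hole), y towards the left handle. Two 10 mm round steel handles with 15 mm red balls stand side by side, leaning 25 degrees from vertical towards -x (front). A red 19 mm die sits in a cradle low between them.
- ball_left (a point): Centre of the red ball (15 mm) on the end of the left (+y) handle. The handles are hinged at x 20, y +/-13, z 50 mm of the press, 125 mm from the balls, and close towards each other along the press's y in the leaning plane. They are geared together and move symmetrically.
- ball_right (a point): Centre of the red ball (15 mm) on the end of the right (-y) handle. Jaws that come down along the leaning handles and close along the press's y can pinch both balls from outside.
- squeeze (a point): Mid-point between the two red balls when open, at x -33, y 0, z 163 mm in the press frame; axes as the press. The open handles measure 67 mm over the outsides of the balls.
- handle (a joint): Closing angle of each handle (rad): 0 open, 0.15 fully shut. The width over the balls is about 67 mm minus 250 mm per rad. A weak spring (about 2 N on each ball) opens them when let go.
- punch (a joint): Punch travel into the die (rad of handle travel): 0 untouched, returns to 0 on letting go. Resistance peaks at about 0.02 (17 to 20 N on each ball) and falls to about half of that by 0.045. Marked when kept above 0.027 for 0.2 s; crushed above 0.058, with no stop there. The handle angle where the punch meets the die differs each time (0.005 to 0.07) and cannot be seen.
- hole (a point): Centre of the 14 mm square, yellow-framed release hole on the outer face of the press's back wall, at x 55, y 0, z 60 mm in the press frame; axes as the press. The hole is level and runs towards -x. Behind it, 15 mm from the outer face, is the brass plate of a spring catch; pushed level it trips within 6 mm, stops hard at 8 mm, and needs 4 to 6 N. The wall is 10 mm thick.
- cradle (a joint): Swing of the die cradle (rad): about 0.03 while held in by the catch, about 1.2 swung right out to the front by its spring.
- catch: The brass spring catch inside the press. Its hinge (origin) is at x 38, y 0, z 94 mm in the press frame; its plate hangs down behind the hole.
- pin_center (a point): Centre of the release pin's yellow square handle (56 mm long, 18 x 18 mm), half-way up, 9 mm above the mat. The pin lies flat with a 7 mm round steel shaft out of the -x end of the handle; its rounded tip is 91 mm from this point along -x. x is along the pin, z up. Weighs about 60 g.
- pin: The release pin; origin under the middle of its handle, axes as pin_center.
- mat: Black rubber mat, 170 x 110 x 4 mm, stuck to the cart; origin at the centre of its underside, x along its length. The pin starts and must end here.
- lammer0: Orange lammer disc, 38 mm across, 6 mm thick, loose bystander, origin under its centre.
- lammer1: Another such orange lammer disc.
- lammer2: Another such orange lammer disc.
- marker: Magenta acrylic roulette marker, 44 mm across, 78 mm tall, loose bystander, origin under its centre.
- cover: Grey polycarbonate rack cover, 240 x 90 x 28 mm, loose bystander, origin under its centre.
- scoop: Dull aluminium long-handled chip scoop, 90 x 70 mm pan with a handle to x 280 mm, loose bystander, origin under the pan's centre.

How it is judged:
On the way, in this order (a step that is already met when the one before it is completed fails the run):
1. the handles are squeezed past the peak, so that the punch marks the die (value of joint punch above 0.027 rad), for 0.2 s.
2. the handles are let go and open again (value of joint handle below 0.02 rad), for 0.2 s.
3. the pin is pushed through the hole on to the catch (contact force between pin and catch above 1 N and x of pin_center in the frame of hole below 0.082 m).
4. the die cradle has swung out (value of joint cradle above 0.9 rad), for 0.1 s.
At the end, for the whole second after the job is handed in: The cradle is swung out (over 0.9 rad), the handles are open (under 0.02 rad), and the pin lies at rest on the mat, the middle of its handle within 65 mm of the mat's centre and less than 20 mm above the cart top (value of joint cradle above 0.9 rad and value of joint handle below 0.02 rad and horizontal distance between pin_center and mat below 0.065 m and height (world z) of pin_center below 0.02 m and linear speed of pin below 0.02 m/s); the robot touches nothing.
It fails at once if the die is crushed (punch past 0.058 rad) (value of joint punch above 0.058 rad).
It fails at once if the catch is touched by the gripper (contact force between the fingers and catch above 0.5 N).
It fails at once if a bystander is shifted by more than 25 mm (distance of any of lammer0, lammer1, lammer2, marker, cover, scoop from where it was at the start of the episode above 0.025 m).
It also fails if it takes over 64 s, if anything falls off the work surface, if the arm or the gripper's body presses on something with over 40 N, if the wrist force passes 120 N, or if a joint passes its speed limit or range.

## Working session

There is one attempt and no reset: what is moved stays moved. The work goes in short steps, Python scripts to look and compute and a tool call to move; the robot and the scene stay as the last step left them, time stands still between calls to the robot, and variables do not carry over. Pictures are saved under pics/ and viewed, at most 10 in all, crops included, and the job is handed in when it is done.

Besides the shell and the picture viewer there is one more tool, called by a JSON object that holds its "op" and its "data". play_rows: Moves the arm, as the interface text tells. Its arguments: {"type":"object","properties":{"targets":{"type":"array"}},"required":["targets"]}

```bash
ls; mkdir -p pics
python3 - <<'E'
from rig import status, read_camera
import cv2,numpy as np
s=status.read_state();print(s)
ims=[]
for n in("scene","top"):
    c=read_camera(n);np.savez(f"{n}.npz",**c);cv2.imwrite(f"pics/{n}0.png",c["img"][:,:,::-1]);print(n,c["R"].round(3).tolist(),c["t"],c["mtx"].tolist())
E
```

```text
pics
{'time': 0.0, 'joint_positions': array([ 1.29704158e+00,  4.23826928e-01,  1.63072103e+00,  7.92953279e-06,
        1.08861092e+00, -1.90319742e-02]), 'joint_vel': array([ 0.0010719 , -0.00078425,  0.00128641,  0.00157791, -0.0002298 ,
        0.00092448]), 'joint_efforts': array([ 2.30067351e-03, -5.57362497e+01, -2.81740594e+01,  1.63213363e-04,
        7.12991183e-03,  3.25883001e-06]), 'eef_pos': array([0.15732827, 0.6043014 , 0.23854218]), 'tool_rot': array([-3.14002685e+00, -3.68248562e-05,  2.88686617e+00]), 'force': array([0.54928333, 0.8539279 , 0.43025178]), 'wrist_torque': array([-0.00237079, -0.00766187, -0.00395517]), 'grasp_force': 0.0, 'finger_gap': 0.08549092828582576}
scene [[-0.133, 0.991, -0.014], [0.74, 0.09, -0.667], [-0.659, -0.099, -0.745]] [ 0.04931694 -0.30686226  1.411069  ] [[421.3458473207825, 0.0, 282.20782440855567], [0.0, 421.3458473207825, 211.92591126573302], [0.0, 0.0, 1.0]]
top [[-0.022, -1.0, -0.019], [-0.98, 0.026, -0.195], [0.196, 0.015, -0.981]] [0.03165429 0.54820982 1.3113952 ] [[542.136521477478, 0.0, 278.70001582894747], [0.0, 542.136521477478, 216.43320932544788], [0.0, 0.0, 1.0]]
```

View pics/scene0.png

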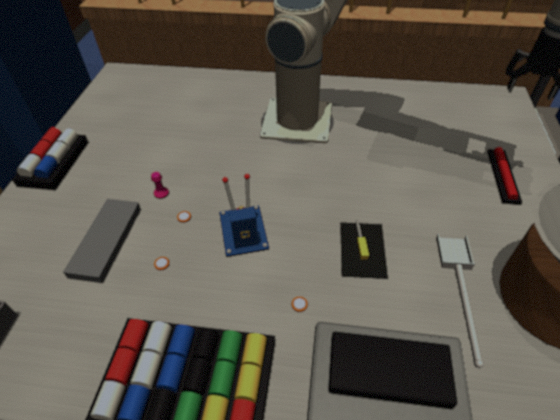

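View pics/top0.png

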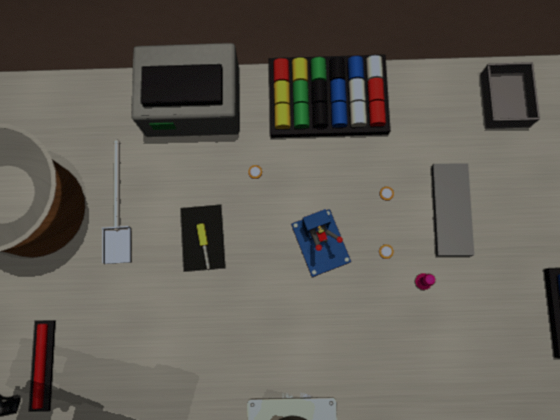

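Scene shows the press at (243,230) with balls at (225,180) and (248,177), and the pin at (362,240) with its shaft towards the robot. Top shows the press at (321,242) and the pin at (203,235) on its mat. Next I measure them.

```bash
cat > h.py <<'E'
import numpy as np,cv2
def load(n): return dict(np.load(n+".npz"))
def pts(c,m):
    v,u=np.nonzero(m&(c["depth"]>0)); d=c["depth"][v,u]
    p=np.linalg.inv(c["mtx"])@np.stack([u,v,np.ones_like(u)])*d
    return (c["R"].T@(p-c["t"][:,None])).T
def ray(c,u,v):
    d=c["R"].T@np.linalg.inv(c["mtx"])@np.array([u,v,1.]);return -c["R"].T@c["t"],d
def plane(c,u,v,z):
    o,d=ray(c,u,v);return o+d*(z-o[2])/d[2]
def tri(c1,p1,c2,p2):
    A=[];b=[]
    for c,p in((c1,p1),(c2,p2)):
        o,d=ray(c,*p);d/=np.linalg.norm(d);P=np.eye(3)-np.outer(d,d);A.append(P);b.append(P@o)
    x=np.linalg.lstsq(np.vstack(A),np.hstack(b),rcond=None)[0];return x,np.linalg.norm(np.vstack(A)@x-np.hstack(b))
def blobs(m,box,amin=4):
    k=np.zeros(m.shape,np.uint8);x0,x1,y0,y1=box;k[y0:y1,x0:x1]=m[y0:y1,x0:x1]
    n,_,st,ce=cv2.connectedComponentsWithStats(k);return [(st[i,4],ce[i].round(2).tolist()) for i in range(1,n) if st[i,4]>=amin]
def masks(c):
    H=cv2.cvtColor(c["img"],cv2.COLOR_RGB2HSV);h,s,v=[H[...,i].astype(int) for i in range(3)]
    return dict(red=((h<6)|(h>174))&(s>150)&(v>50),blue=(h>100)&(h<125)&(s>120)&(v>30),yel=(h>22)&(h<35)&(s>120)&(v>70))
E
python3 - <<'E'
from h import *
S=load("scene");T=load("top");ms=masks(S);mt=masks(T)
for c in(S,T):print("cam",-c["R"].T@c["t"])
print("S red",blobs(ms["red"],(210,265,165,240)));print("T red",blobs(mt["red"],(290,355,205,280)))
print("S yel",blobs(ms["yel"],(340,390,220,280)));print("T yel",blobs(mt["yel"],(185,225,205,272)))
for c,m,b in((S,ms,(215,272,200,260)),(T,mt,(285,357,205,280))):
    k=np.zeros(c["depth"].shape,bool);k[b[2]:b[3],b[0]:b[1]]=1
    P=pts(c,m["blue"]&k);lo=P[(P[:,2]<.03)&(P[:,2]>-.01)]
    print(len(P),np.percentile(P[:,2],[1,25,50,75,99]).round(3),"base",cv2.minAreaRect((lo[:,:2]*1000).astype(np.float32)))
    k[:]=0
    b=(340,390,220,280) if c is S else (185,225,205,272)
    k[b[2]:b[3],b[0]:b[1]]=1
    P=pts(c,m["yel"]&k);print("pin",P.mean(0),cv2.minAreaRect((P[:,:2]*1000).astype(np.float32)))
im=lambda c,x,y,w,h:cv2.resize(c["img"][y:y+h,x:x+w,::-1],None,fx=5,fy=5,interpolation=cv2.INTER_CUBIC)
cv2.imwrite("pics/crop.png",np.hstack([im(S,210,165,70,100),im(T,285,190,75,100)]))
E
```

```text
cam [1.16407893 0.11830503 0.84772431]
cam [ 0.28161044 -0.00163252  1.39355167]
S red [(np.int32(14), [246.5, 176.29]), (np.int32(14), [224.71, 179.5])]
T red [(np.int32(65), [321.37, 236.17]), (np.int32(22), [339.09, 239.09]), (np.int32(25), [318.2, 246.88])]
S yel [(np.int32(172), [362.92, 246.62])]
T yel [(np.int32(172), [201.72, 234.0])]
1493 [0.007 0.01  0.016 0.098 0.118] base ((494.4512023925781, -85.47477722167969), (145.34893798828125, 103.54244995117188), 19.572345733642578)
pin [0.52023906 0.21977044 0.01962217] ((513.4385986328125, 221.85008239746094), (65.99422454833984, 24.330522537231445), 8.4957275390625)
1832 [0.002 0.007 0.01  0.014 0.119] base ((486.8648376464844, -86.95479583740234), (145.96766662597656, 106.64837646484375), 19.750951766967773)
pin [0.51499241 0.21823865 0.01871851] ((517.4815673828125, 219.851806640625), (60.939056396484375, 19.962276458740234), 9.093308448791504)
```

View pics/crop.png

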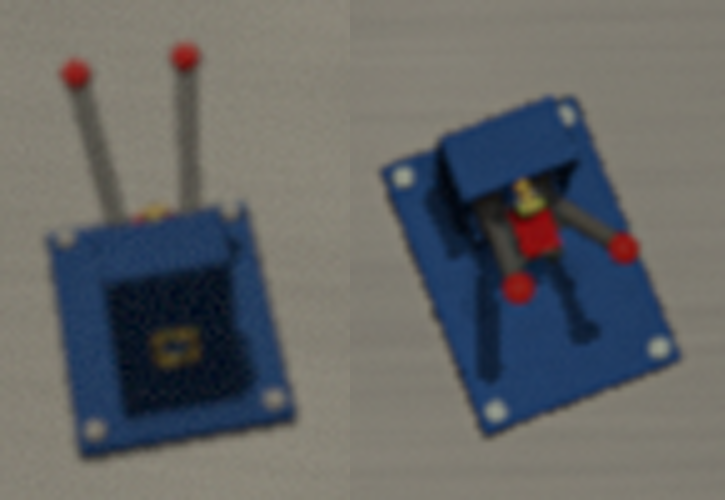

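The crop shows the open handles, the yellow hole frame in the scene view at crop (176,347), i.e. about (245.2,234.4), and the bolts. Next I triangulate.

Run:
```python
from h import *
S=load("scene");T=load("top")
L,e1=tri(S,(246.5,176.29),T,(318.2,246.88));R,e2=tri(S,(224.71,179.5),T,(339.09,239.09))
print(L,e1,R,e2,np.linalg.norm(L-R),"mid",(L+R)/2)
d=L-R;print("yaw from balls",np.degrees(np.arctan2(-d[0],d[1])))
# bolts on z~.012
for c,B in((T,[(402,177),(567,115),(658,348),(495,410)]),(S,[(65,238),(232,210),(275,398),(94,430)])):
    o=(285-70,190) if c is T else (210,165)
    q=np.array([plane(c,o[0]+u/5-.4,o[1]+v/5-.4,.012) for u,v in B]);print(q.round(4).tolist(),q.mean(0))
    if c is T: ax=(q[0]+q[1]-q[2]-q[3])
    else: ax=(q[2]+q[3]-q[0]-q[1])
    yaw=np.arctan2(ax[1],ax[0]);print("yaw",np.degrees(yaw));ctr=q.mean(0)
    X=np.array([np.cos(yaw),np.sin(yaw),0]);print("squeeze pred",ctr-.033*X,"hole pred",ctr+.055*X)
print("hole S plane",plane(S,210+176/5-.4,165+347/5-.4,.06))
for z in(.013,.022):print("pin",plane(S,362.92,246.62,z),plane(T,201.72,234,z))
m=masks(S)["yel"];mt=masks(T)["yel"]
for c,mm,b in((S,m,(340,390,220,280)),(T,mt,(185,225,205,272))):
    v,u=np.nonzero(mm);k=(u>b[0])&(u<b[1])&(v>b[2])&(v<b[3]);q=np.array([plane(c,a,bb,.02)[:2]*1000 for a,bb in zip(u[k],v[k])],np.float32);print(cv2.minAreaRect(q))
g=cv2.cvtColor(T["img"],cv2.COLOR_RGB2GRAY);k=np.zeros(g.shape,np.uint8);k[200:276,175:230]=g[200:276,175:230]<30
r=cv2.minAreaRect(np.argwhere(k)[:,::-1].astype(np.float32));print(r,plane(T,*r[0],.004))
```

```text
[ 0.45412167 -0.07205588  0.16072535] 0.00010583386108536962 [ 0.47098801 -0.12081679  0.16070339] 0.00022709895301003082 0.05159554406357498 mid [ 0.46255484 -0.09643633  0.16071437]
yaw from balls 19.08044865786082
[[0.5335, -0.0228, 0.012], [0.5641, -0.1093, 0.012], [0.4415, -0.1508, 0.012], [0.4119, -0.0666, 0.012]] [ 0.48773303 -0.08738795  0.012     ]
yaw 19.263232199529497
squeeze pred [ 0.45658061 -0.09827494  0.012     ] hole pred [ 0.53965374 -0.06924298  0.012     ]
[[0.4448, -0.1503, 0.012], [0.4141, -0.0653, 0.012], [0.5369, -0.0218, 0.012], [0.5674, -0.1072, 0.012]] [ 0.49081599 -0.08613448  0.012     ]
yaw 19.418338559506164
squeeze pred [ 0.45969315 -0.09710576  0.012     ] hole pred [ 0.54268738 -0.06784902  0.012     ]
hole S plane [ 0.54840909 -0.06588066  0.06      ]
pin [0.51527879 0.22060122 0.013     ] [0.51596665 0.21912227 0.013     ]
pin [0.52227416 0.21949826 0.022     ] [0.51443886 0.21768314 0.022     ]
((519.7283325195312, 219.77349853515625), (58.82982635498047, 21.825069427490234), 9.89096450805664)
((515.2637939453125, 217.99525451660156), (57.64196014404297, 19.872846603393555), 9.701268196105957)
((202.1400909423828, 237.7412567138672), (62.627803802490234, 40.2339973449707), 86.42366790771484) [0.50760417 0.21941286 0.004     ]
```

```bash
cat > go.py <<'E'
import numpy as np,sys
from rig import status
def go(x,y,z,yaw=None):
    s=status.read_state();p=s["eef_pos"];Y=s["tool_rot"][2];d=np.array([x,y,z])-p
    tw=0 if yaw is None else (Y-yaw)
    print("t",s["time"],"pos",p.round(4),"rot",s["tool_rot"].round(4),"F",s["force"].round(1),"gap",round(s["finger_gap"],4))
    print("shift",np.round([d[0]*np.cos(Y)+d[1]*np.sin(Y),d[0]*np.sin(Y)-d[1]*np.cos(Y),-d[2]],4),"twist",round(tw,4))
if __name__=="__main__": go(*map(float,sys.argv[1:]))
E
python3 go.py 0.46 -0.097 0.24 0.337
```

```text
t 0.1 pos [0.1574 0.6044 0.2386] rot [-3.1402 -0.      2.8868] F [0.2 0.1 1. ] gap 0.0858
shift [-0.4696 -0.6025 -0.0014] twist 2.5498
```

{"op": "play_rows", "data": {"targets": [[-0.47, -0.602, -0.002, 2.55, 1], [-0.47, -0.602, -0.002, 2.55, 1], [-0.47, -0.602, -0.002, 2.55, 1], [-0.47, -0.602, -0.002, 2.55, 1], [-0.47, -0.602, -0.002, 2.55, 1], [-0.47, -0.602, -0.002, 2.55, 1], [-0.47, -0.602, -0.002, 2.55, 1], [-0.47, -0.602, -0.002, 2.55, 1], [-0.47, -0.602, -0.002, 2.55, 1], [-0.47, -0.602, -0.002, 2.55, 1], [-0.47, -0.602, -0.002, 2.55, 1], [-0.47, -0.602, -0.002, 2.55, 1]]}}

```text
time: 1.3
eef_pos: [0.3958, 0.052, 0.241]
tool_rot: [3.141, -0.0, 1.081]
force: [0.8, 0.9, 1.5]
finger_gap: 0.0853
grasp_force: 0.0
```

```bash
python3 go.py 0.46 -0.097 0.24 0.337
```

```text
t 1.3 pos [0.3958 0.052  0.241 ] rot [ 3.1413e+00 -3.0000e-04  1.0805e+00] F [0.8 0.9 1.5] gap 0.0853
shift [-0.1013  0.1268  0.001 ] twist 0.7435
```

{"op": "play_rows", "data": {"targets": [[-0.1, 0.126, 0.0, 0.74, 1], [-0.1, 0.126, 0.0, 0.74, 1], [-0.1, 0.126, 0.0, 0.74, 1], [-0.1, 0.126, 0.0, 0.74, 1], [-0.1, 0.126, 0.0, 0.74, 1], [-0.1, 0.126, 0.0, 0.74, 1], [-0.1, 0.126, 0.0, 0.74, 1]]}}

```text
time: 2.0
eef_pos: [0.4602, -0.0929, 0.2406]
tool_rot: [-3.141, 0.001, 0.351]
force: [-1.3, -0.5, -0.5]
finger_gap: 0.0858
grasp_force: 0.0
```

Run:
```python
from h import *
from rig import read_camera
c=read_camera("wrist");np.savez("wrist.npz",**c);cv2.imwrite("pics/w1.png",c["img"][:,:,::-1])
print(c["R"].round(3).tolist(),-c["R"].T@c["t"])
for a,u in blobs(masks(c)["red"],(0,560,0,420),30):
    print(a,u,plane(c,*u,.163))
from go import go;go(.46,-.097,.24,.337)
```

```text
[[0.344, -0.939, 0.0], [-0.888, -0.325, 0.326], [-0.306, -0.112, -0.945]] [ 0.5394754  -0.06347887  0.37465517]
540 [282.58, 151.42] [ 0.50758731 -0.0785391   0.163     ]
416 [241.28, 224.39] [ 0.45632365 -0.0702304   0.163     ]
397 [325.27, 225.03] [ 0.47385667 -0.11937142  0.163     ]
t 2.05 pos [ 0.4603 -0.0927  0.2407] rot [-3.1413e+00  4.0000e-04  3.5070e-01] F [-0.1 -0.5 -0.4] gap 0.0857
shift [-0.0017  0.0039  0.0007] twist 0.0137
```

View pics/w1.png

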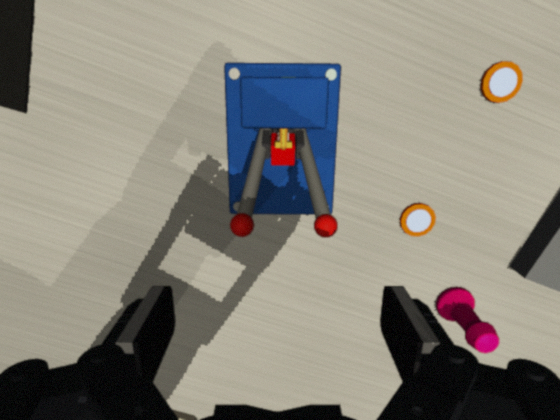

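The wrist view has the balls at (241,224) and (325,225), centred between the fingers, so I descend.

{"op": "play_rows", "data": {"targets": [[0.0015, 0.004, 0.03, 0.01, 1], [0.0015, 0.004, 0.06, 0.01, 1], [0.0015, 0.004, 0.08, 0.01, 1], [0.0015, 0.004, 0.092, 0.01, 1], [0.0015, 0.004, 0.092, 0.01, 0.75], [0.0015, 0.004, 0.092, 0.01, 0.65], [0.0015, 0.004, 0.092, 0.01, 0.65]]}}

```text
time: 2.75
eef_pos: [0.4642, -0.0964, 0.1499]
tool_rot: [3.14, -0.002, 0.338]
force: [-0.1, 1.2, -0.2]
finger_gap: 0.0704
grasp_force: 0.0
```

Run:
```python
from h import *
from rig import read_camera
c=read_camera("wrist");cv2.imwrite("pics/w2.png",c["img"][:,:,::-1])
for a,u in blobs(masks(c)["red"],(0,560,0,420),30): print(a,u,plane(c,*u,.163))
from go import go;go(.463,-.0958,.149,.34)
```

```text
1019 [275.49, 182.69] [ 0.51453991 -0.07765346  0.163     ]
1117 [342.47, 314.05] [ 0.47366966 -0.11949602  0.163     ]
1151 [207.57, 314.89] [ 0.45600486 -0.07017508  0.163     ]
t 2.8 pos [ 0.4642 -0.0964  0.15  ] rot [ 3.1404e+00 -1.8000e-03  3.3730e-01] F [-0.4  0.3  0.6] gap 0.0705
shift [-0.0009 -0.001   0.001 ] twist -0.0027
```

View pics/w2.png

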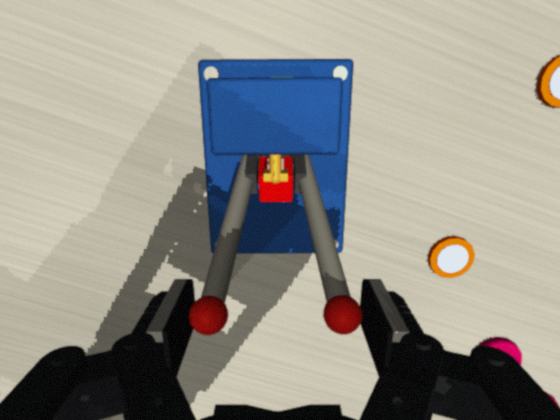

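The balls at (208,315) and (342,314) sit centred between the pads. I squeeze in small steps.

{"op": "play_rows", "data": {"targets": [[0, 0, 0, 0, 0.57], [0, 0, 0, 0, 0.52], [0, 0, 0, 0, 0.5], [0, 0, 0, 0, 0.5], [0, 0, 0, 0, 0.5]]}}

```text
time: 3.3
eef_pos: [0.4633, -0.0962, 0.1489]
tool_rot: [-3.141, -0.0, 0.337]
force: [-1.5, 3.8, 3.4]
finger_gap: 0.064
grasp_force: 1.9
```

{"op": "play_rows", "data": {"targets": [[0, 0, 0, 0, 0.475], [0, 0, 0, 0, 0.45], [0, 0, 0, 0, 0.45], [0, 0, 0, 0, 0.45]]}}

```text
time: 3.7
eef_pos: [0.4633, -0.0963, 0.1488]
tool_rot: [-3.141, 0.0, 0.337]
force: [-1.7, 4.5, 2.4]
finger_gap: 0.0623
grasp_force: 2.0
```

{"op": "play_rows", "data": {"targets": [[0, -0.001, 0, 0, 0.45], [0, -0.001, 0, 0, 0.45], [0, -0.001, 0, 0, 0.45]]}}

```text
time: 4.0
eef_pos: [0.4632, -0.0958, 0.1489]
tool_rot: [3.141, -0.0, 0.337]
force: [-0.3, -2.7, -0.4]
finger_gap: 0.062
grasp_force: 1.8
```

{"op": "play_rows", "data": {"targets": [[0, 0.0004, 0, 0, 0.42], [0, 0.0004, 0, 0, 0.4], [0, 0.0004, 0, 0, 0.4], [0, 0.0004, 0, 0, 0.4]]}}

```text
time: 4.4
eef_pos: [0.4633, -0.0958, 0.149]
tool_rot: [3.141, -0.0, 0.337]
force: [0.0, 0.1, 2.8]
finger_gap: 0.0599
grasp_force: 2.0
```

{"op": "play_rows", "data": {"targets": [[0, 0, 0, 0, 0.375], [0, 0, 0, 0, 0.35], [0, 0, 0, 0, 0.35], [0, 0, 0, 0, 0.35]]}}

```text
time: 4.8
eef_pos: [0.4634, -0.0958, 0.149]
tool_rot: [3.141, -0.0, 0.337]
force: [-0.0, -0.2, 2.4]
finger_gap: 0.0573
grasp_force: 2.1
```

{"op": "play_rows", "data": {"targets": [[0, 0, 0, 0, 0.325], [0, 0, 0, 0, 0.3], [0, 0, 0, 0, 0.3], [0, 0, 0, 0, 0.3]]}}

```text
time: 5.2
eef_pos: [0.4634, -0.0958, 0.149]
tool_rot: [3.141, -0.0, 0.337]
force: [0.7, -0.5, 4.9]
finger_gap: 0.0556
grasp_force: 4.7
```

{"op": "play_rows", "data": {"targets": [[0, 0, 0, 0, 0.275], [0, 0, 0, 0, 0.25], [0, 0, 0, 0, 0.25], [0, 0, 0, 0, 0.25]]}}

```text
time: 5.6
eef_pos: [0.4634, -0.0958, 0.1492]
tool_rot: [3.141, -0.0, 0.337]
force: [-0.5, -0.3, 7.6]
finger_gap: 0.0534
grasp_force: 6.3
```

{"op": "play_rows", "data": {"targets": [[0, 0, 0, 0, 0.225], [0, 0, 0, 0, 0.225], [0, 0, 0, 0, 0.225]]}}

```text
time: 5.9
eef_pos: [0.4634, -0.0958, 0.1493]
tool_rot: [3.141, -0.001, 0.337]
force: [-1.0, 0.3, 8.2]
finger_gap: 0.0526
grasp_force: 6.5
```

{"op": "play_rows", "data": {"targets": [[0, 0, 0, 0, 0.2], [0, 0, 0, 0, 0.2], [0, 0, 0, 0, 0.2]]}}

```text
time: 6.2
eef_pos: [0.4634, -0.0958, 0.1493]
tool_rot: [3.141, -0.001, 0.337]
force: [-1.6, -0.7, 8.5]
finger_gap: 0.0514
grasp_force: 6.7
```

Run:
```python
from h import *
from rig import read_camera
c=read_camera("wrist");cv2.imwrite("pics/w3.png",c["img"][:,:,::-1])
q=[]
for a,u in blobs(masks(c)["red"],(0,560,0,420),30): q.append(plane(c,*u,.163));print(a,u,q[-1])
print(np.linalg.norm(q[-1]-q[-2]))
```

```text
905 [276.8, 182.51] [ 0.51417236 -0.07745613  0.163     ]
1180 [228.01, 315.85] [ 0.45789757 -0.07715891  0.163     ]
1148 [326.43, 315.21] [ 0.4707381  -0.11299659  0.163     ]
0.038068602719498974
```

View pics/w3.png

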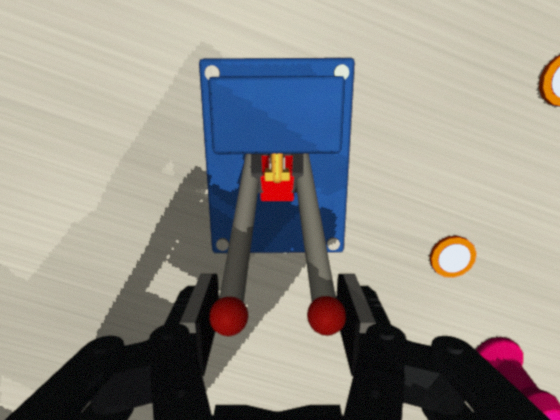

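Force is only 6.7 N at width 51.4 mm, and the balls at (228,316) and (326,315) are still pinched well. I continue in 1 mm steps.

{"op": "play_rows", "data": {"targets": [[0, 0, 0, 0, 0.175], [0, 0, 0, 0, 0.175], [0, 0, 0, 0, 0.175]]}}

```text
time: 6.55
eef_pos: [0.4634, -0.0958, 0.1495]
tool_rot: [3.141, -0.001, 0.337]
force: [-2.1, -0.5, 12.4]
finger_gap: 0.0503
grasp_force: 10.2
```

{"op": "play_rows", "data": {"targets": [[0, 0, 0, 0, 0.15], [0, 0, 0, 0, 0.15], [0, 0, 0, 0, 0.15]]}}

```text
time: 6.85
eef_pos: [0.4634, -0.0958, 0.1497]
tool_rot: [3.141, -0.001, 0.337]
force: [-2.7, -0.4, 14.0]
finger_gap: 0.0495
grasp_force: 15.6
```

{"op": "play_rows", "data": {"targets": [[0, 0, 0, 0, 0.125], [0, 0, 0, 0, 0.125], [0, 0, 0, 0, 0.125]]}}

```text
time: 7.15
eef_pos: [0.4634, -0.0958, 0.1499]
tool_rot: [3.141, -0.001, 0.337]
force: [-3.6, 0.3, 15.8]
finger_gap: 0.0482
grasp_force: 18.6
```

{"op": "play_rows", "data": {"targets": [[0, 0, 0, 0, 0.1], [0, 0, 0, 0, 0.1], [0, 0, 0, 0, 0.1]]}}

```text
time: 7.45
eef_pos: [0.4634, -0.0958, 0.1501]
tool_rot: [3.141, -0.001, 0.337]
force: [-5.3, -0.8, 18.6]
finger_gap: 0.0468
grasp_force: 14.5
```

{"op": "play_rows", "data": {"targets": [[0, 0, 0, 0, 0.075], [0, 0, 0, 0, 0.075], [0, 0, 0, 0, 0.075]]}}

```text
time: 7.75
eef_pos: [0.4635, -0.0958, 0.15]
tool_rot: [3.141, -0.001, 0.337]
force: [-4.7, 0.7, 17.0]
finger_gap: 0.0463
grasp_force: 12.8
```

{"op": "play_rows", "data": {"targets": [[0, 0, 0, 0, 0.05], [0, 0, 0, 0, 0.05], [0, 0, 0, 0, 0.05]]}}

```text
time: 8.05
eef_pos: [0.4636, -0.0958, 0.1499]
tool_rot: [3.141, -0.001, 0.337]
force: [-3.0, 0.1, 15.4]
finger_gap: 0.0449
grasp_force: 11.2
```

{"op": "play_rows", "data": {"targets": [[0, 0, 0, 0, 0.035], [0, 0, 0, 0, 0.035], [0, 0, 0, 0, 0.035], [0, 0, 0, 0, 0.035], [0, 0, 0, 0, 0.035]]}}

```text
time: 8.55
eef_pos: [0.4636, -0.0957, 0.1498]
tool_rot: [3.141, -0.001, 0.337]
force: [-2.4, -0.1, 14.3]
finger_gap: 0.0446
grasp_force: 10.1
```

The peak has passed: 18.6 N fell to 10.1 N. I release and rise.

{"op": "play_rows", "data": {"targets": [[0, 0, 0, 0, 0.3], [0, 0, 0, 0, 0.6], [0, 0, 0, 0, 1], [0, 0, 0, 0, 1], [0, 0, 0, 0, 1], [0, 0, -0.03, 0, 1], [0, 0, -0.06, 0, 1], [0, 0, -0.1, 0, 1], [0, 0, -0.1, 0, 1]]}}

```text
time: 9.45
eef_pos: [0.466, -0.0964, 0.2535]
tool_rot: [3.137, -0.007, 0.337]
force: [0.6, 0.8, -0.9]
finger_gap: 0.0853
grasp_force: 0.0
```

Run:
```python
from h import *
from rig import read_camera
c=read_camera("wrist")
q=[]
for a,u in blobs(masks(c)["red"],(0,560,0,420),30): q.append(plane(c,*u,.163));print(a,u,q[-1])
print(np.linalg.norm(q[-1]-q[-2]))
B=masks(c)["blue"];v,u=np.nonzero(B)
P=pts(c,B);lo=P[(P[:,2]<.02)&(P[:,2]>0)];hi=P[P[:,2]>.1]
for p in(lo,hi):print(len(p),p[:,2].mean(),cv2.minAreaRect((p[:,:2]*1000).astype(np.float32)))
from go import go;go(.515,.219,.2,.168)
```

```text
489 [274.68, 155.18] [ 0.50853375 -0.07991051  0.163     ]
370 [234.91, 225.06] [ 0.45635277 -0.07033227  0.163     ]
347 [313.96, 224.37] [ 0.47394417 -0.11936248  0.163     ]
0.05209048873577001
7350 0.009434425008899749 ((491.6402587890625, -85.62001037597656), (147.4324188232422, 107.8932113647461), 19.687110900878906)
3951 0.11546668661364419 ((508.2838134765625, -79.80703735351562), (83.15957641601562, 60.2399787902832), 19.96194076538086)
t 9.5 pos [ 0.4647 -0.096   0.2513] rot [ 3.1387 -0.0046  0.3368] F [-0.  -0.2 -0.8] gap 0.0852
shift [ 0.1516 -0.2807  0.0513] twist 0.1688
```

Handles are open again (ball spacing 52 mm). Now to the pin.

{"op": "play_rows", "data": {"targets": [[0.15, -0.28, 0.05, 0.17, 1], [0.15, -0.28, 0.05, 0.17, 1], [0.15, -0.28, 0.05, 0.17, 1], [0.15, -0.28, 0.05, 0.17, 1], [0.15, -0.28, 0.05, 0.17, 0.5], [0.15, -0.28, 0.05, 0.17, 0.0], [0.15, -0.28, 0.05, 0.17, -0.2], [0.15, -0.28, 0.05, 0.17, -0.2], [0.15, -0.28, 0.05, 0.17, -0.2]]}}

```text
time: 10.4
eef_pos: [0.5111, 0.2181, 0.1973]
tool_rot: [3.141, 0.003, 0.168]
force: [0.5, -0.3, -0.7]
finger_gap: 0.0342
grasp_force: 0.0
```

Run:
```python
from h import *
from rig import read_camera
c=read_camera("wrist");cv2.imwrite("pics/w4.png",c["img"][:,:,::-1])
m=masks(c)["yel"].astype(np.uint8);cs=max(cv2.findContours(m,0,1)[0],key=cv2.contourArea)
q=np.array([plane(c,*p[0],.022)[:2]*1000 for p in cs],np.float32);r=cv2.minAreaRect(q);print(r)
P=pts(c,m>0);print(P[:,2].mean())
from go import go;go(r[0][0]/1000,r[0][1]/1000,.026,.168)
```

```text
((519.540771484375, 220.6282196044922), (57.11863327026367, 18.887136459350586), 10.175189018249512)
0.020224098864395457
t 10.45 pos [0.5113 0.2174 0.1978] rot [3.1408e+00 2.4000e-03 1.6710e-01] F [-0.6 -0.4 -0.2] gap 0.0341
shift [ 0.0087 -0.0018  0.1718] twist -0.0009
```

View pics/w4.png

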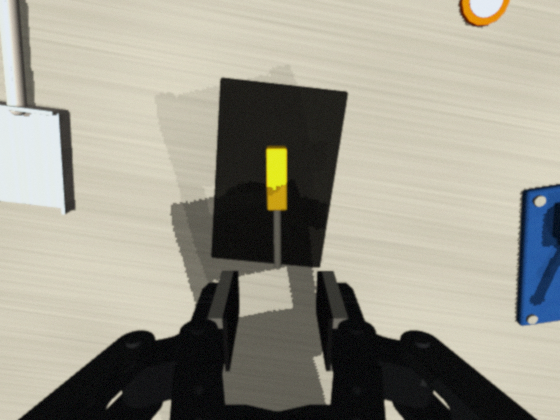

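The pin handle at (277,178) lines up with the jaws. Descend.

{"op": "play_rows", "data": {"targets": [[0.0075, -0.0016, 0.05, -0.01, -0.2], [0.0075, -0.0016, 0.1, -0.01, -0.2], [0.0075, -0.0016, 0.14, -0.01, -0.2], [0.0075, -0.0016, 0.165, -0.01, -0.2], [0.0075, -0.0016, 0.173, -0.01, -0.2], [0.0075, -0.0016, 0.178, -0.01, -0.2], [0.0075, -0.0016, 0.18, -0.01, -0.2], [0.0075, -0.0016, 0.18, -0.01, -0.2]]}}

```text
time: 11.25
eef_pos: [0.5202, 0.221, 0.0201]
tool_rot: [-3.141, -0.002, 0.176]
force: [-0.0, -0.5, -0.2]
finger_gap: 0.0342
grasp_force: 0.0
```

Run:
```python
from h import *
from rig import read_camera
c=read_camera("wrist")
m=masks(c)["yel"].astype(np.uint8);cs=max(cv2.findContours(m,0,1)[0],key=cv2.contourArea)
q=np.array([plane(c,*p[0],.022)[:2]*1000 for p in cs],np.float32);print(cv2.minAreaRect(q))
from go import go;go(.5185,.2203,.0155,.173)
```

```text
((522.05859375, 221.09336853027344), (60.95149230957031, 17.91854476928711), 10.293381690979004)
t 11.3 pos [0.5203 0.2211 0.0202] rot [-3.1412e+00 -2.2000e-03  1.7660e-01] F [-0.4 -0.  -0.7] gap 0.034
shift [-0.0019  0.0005  0.0047] twist 0.0036
```

{"op": "play_rows", "data": {"targets": [[0, 0, 0.003, 0, -0.2], [0, 0, 0.004, 0, -0.4], [0, 0, 0.004, 0, -0.6], [0, 0, 0.004, 0, -1], [0, 0, 0.004, 0, -1], [0, 0, 0.004, 0, -1], [0, 0, 0.004, 0, -1]]}}

```text
time: 12.0
eef_pos: [0.5195, 0.2211, 0.0153]
tool_rot: [-3.142, -0.0, 0.177]
force: [-2.0, 0.5, 5.4]
finger_gap: 0.0163
grasp_force: 59.0
```

{"op": "play_rows", "data": {"targets": [[0, 0, -0.02, 0, -1], [0, 0, -0.05, 0, -1], [0, 0, -0.09, 0, -1], [0, 0, -0.115, 0, -1], [0, 0, -0.115, 0, -1]]}}

```text
time: 12.5
eef_pos: [0.5216, 0.2219, 0.1335]
tool_rot: [-3.14, -0.007, 0.177]
force: [0.1, 0.1, -0.4]
finger_gap: 0.0165
grasp_force: 58.7
```

Run:
```python
from h import *
from rig import read_camera
c=read_camera("wrist");np.savez("wrist.npz",**c);cv2.imwrite("pics/w5.png",c["img"][:,:,::-1])
from go import go;go(.6591,-.0263,.13,.34)
```

```text
t 12.55 pos [0.5204 0.2214 0.1315] rot [-3.1408 -0.0037  0.1769] F [ 0.1  0.3 -0.5] gap 0.016
shift [0.093  0.2682 0.0015] twist -0.1631
```

View pics/w5.png

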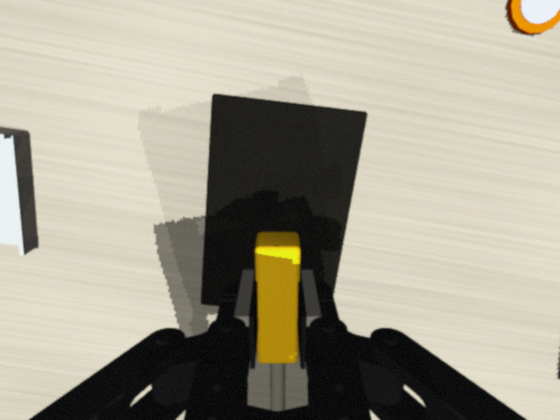

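Pin is held straight in the jaws, with its handle at rows 233–362 and column 278. I move behind the press.

{"op": "play_rows", "data": {"targets": [[0.093, 0.268, 0, -0.163, -1], [0.093, 0.268, 0, -0.163, -1], [0.093, 0.268, 0, -0.163, -1], [0.093, 0.268, 0, -0.163, -1], [0.093, 0.268, 0, -0.163, -1], [0.093, 0.268, 0, -0.163, -1], [0.093, 0.268, 0, -0.163, -1], [0.093, 0.268, 0, -0.163, -1], [0.093, 0.268, 0, -0.163, -1]]}}

```text
time: 13.45
eef_pos: [0.6566, -0.0257, 0.1284]
tool_rot: [-3.14, 0.003, 0.34]
force: [0.2, 1.2, -1.4]
finger_gap: 0.0161
grasp_force: 58.8
```

Run:
```python
from h import *
c=load("wrist")
for v in(233,248,362):print(plane(c,278,v,.138))
from go import go;go(.6591,-.0263,.0623,.34)
```

```text
[0.55266391 0.22753384 0.138     ]
[0.54648778 0.22642317 0.138     ]
[0.49305515 0.21681422 0.138     ]
t 13.45 pos [ 0.6566 -0.0257  0.1284] rot [-3.1403e+00  2.5000e-03  3.4030e-01] F [ 0.2  1.2 -1.4] gap 0.0161
shift [0.0021 0.0014 0.0661] twist 0.0003
```

{"op": "play_rows", "data": {"targets": [[0.002, 0.0014, 0.03, 0, -1], [0.002, 0.0014, 0.055, 0, -1], [0.002, 0.0014, 0.066, 0, -1], [0.002, 0.0014, 0.066, 0, -1], [0.002, 0.0014, 0.066, 0, -1]]}}

```text
time: 13.95
eef_pos: [0.6606, -0.0265, 0.0644]
tool_rot: [3.141, -0.0, 0.341]
force: [0.5, 0.1, 0.4]
finger_gap: 0.0164
grasp_force: 58.8
```

Run:
```python
from h import *
from rig import read_camera
for n in("scene","top"):
    c=read_camera(n);np.savez(n+"2.npz",**c)
    x,y,w,h=(200,170,80,100) if n=="scene" else (270,170,80,100)
    im=cv2.resize(c["img"][y:y+h,x:x+w,::-1],None,fx=5,fy=5,interpolation=cv2.INTER_CUBIC)
    im=cv2.convertScaleAbs(im,alpha=1.8)
    cv2.imwrite(f"pics/c_{n}.png",im)
cv2.imwrite("pics/c2.png",np.hstack([cv2.imread("pics/c_scene.png"),cv2.imread("pics/c_top.png")]))
from go import go;go(.6591,-.0263,.0623,.34)
S=load("scene")
X=np.array([.9428,.3335,0]);
for nm,p in(("tip",np.array([.6591,-.0263,.06])-.091*X),("hole",np.array([.546,-.0663,.06]))):
    for cc,n in((S,"S"),(load("top"),"T")):
        q=cc["mtx"]@(cc["R"]@p+cc["t"]);print(nm,n,q[:2]/q[2])
```

```text
t 14.05 pos [ 0.6613 -0.0269  0.0653] rot [ 3.1408e+00 -1.9000e-03  3.4020e-01] F [ 0.7 -0.   1.1] gap 0.0165
shift [-0.0018 -0.0013  0.003 ] twist 0.0002
tip S [246.62174259 242.54676533]
tip T [308.22021543 205.68409266]
hole S [244.82069822 233.20724162]
hole T [312.43379045 216.2254097 ]
```

View pics/c2.png

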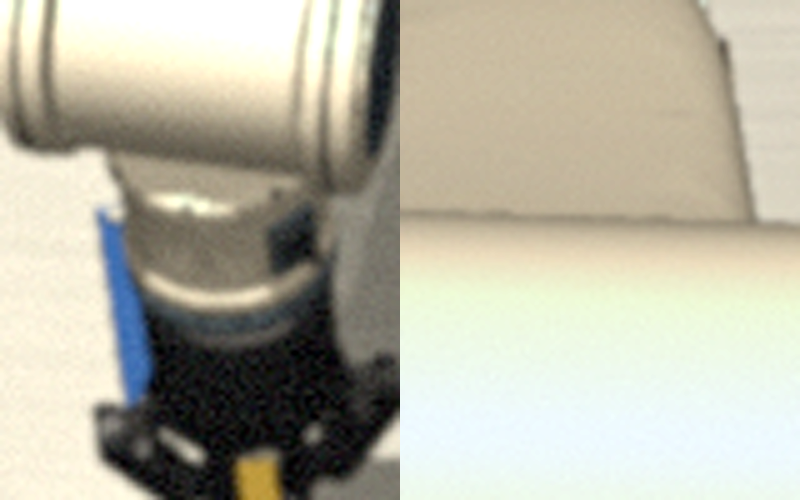

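The view is blocked by the wrist, so I proceed guarded on the measured pose and force.

{"op": "play_rows", "data": {"targets": [[-0.005, -0.001, 0.003, 0, -1], [-0.012, -0.001, 0.003, 0, -1], [-0.016, -0.001, 0.003, 0, -1], [-0.018, -0.001, 0.003, 0, -1], [-0.018, -0.001, 0.003, 0, -1], [-0.018, -0.001, 0.003, 0, -1]]}}

```text
time: 14.65
eef_pos: [0.6433, -0.0324, 0.061]
tool_rot: [3.141, -0.0, 0.34]
force: [-0.0, 0.1, -0.5]
finger_gap: 0.0164
grasp_force: 58.8
```

```bash
python3 go.py .6412 -.0327 .0623 .34
```

```text
t 14.65 pos [ 0.6433 -0.0324  0.061 ] rot [ 3.1415e+00 -4.0000e-04  3.3960e-01] F [-0.   0.1 -0.5] gap 0.0164
shift [-0.0021 -0.0004 -0.0013] twist -0.0004
```

{"op": "play_rows", "data": {"targets": [[-0.002, -0.0004, -0.001, 0, -1], [-0.005, -0.0004, -0.001, 0, -1], [-0.008, -0.0004, -0.001, 0, -1], [-0.011, -0.0004, -0.001, 0, -1], [-0.014, -0.0004, -0.001, 0, -1], [-0.017, -0.0004, -0.001, 0, -1], [-0.018, -0.0004, -0.001, 0, -1], [-0.018, -0.0004, -0.001, 0, -1]]}}

```text
time: 15.45
eef_pos: [0.6258, -0.038, 0.0619]
tool_rot: [-3.142, 0.0, 0.34]
force: [0.1, 0.1, -1.3]
finger_gap: 0.0164
grasp_force: 58.8
```

{"op": "play_rows", "data": {"targets": [[-0.002, 0, 0, 0, -1], [-0.004, 0, 0, 0, -1], [-0.006, 0, 0, 0, -1], [-0.008, 0, 0, 0, -1], [-0.008, 0, 0, 0, -1], [-0.008, 0, 0, 0, -1]]}}

```text
time: 16.05
eef_pos: [0.6192, -0.0405, 0.0622]
tool_rot: [3.141, -0.002, 0.34]
force: [4.1, 3.1, -0.5]
finger_gap: 0.0162
grasp_force: 58.7
```

{"op": "play_rows", "data": {"targets": [[-0.001, 0, 0, 0, -1], [-0.002, 0, 0, 0, -1], [-0.003, 0, 0, 0, -1], [-0.004, 0, 0, 0, -1], [-0.004, 0, 0, 0, -1], [-0.004, 0, 0, 0, -1]]}}

```text
time: 16.65
eef_pos: [0.615, -0.0419, 0.0621]
tool_rot: [3.141, -0.001, 0.34]
force: [4.5, 2.1, -1.3]
finger_gap: 0.0163
grasp_force: 58.8
```

Contact at about 5 N, consistent with the catch. I push on.

{"op": "play_rows", "data": {"targets": [[-0.001, 0, 0, 0, -1], [-0.002, 0, 0, 0, -1], [-0.003, 0, 0, 0, -1], [-0.003, 0, 0, 0, -1], [-0.003, 0, 0, 0, -1]]}}

```text
time: 17.15
eef_pos: [0.6126, -0.0428, 0.0622]
tool_rot: [3.141, -0.001, 0.34]
force: [4.9, 2.8, 0.0]
finger_gap: 0.0167
grasp_force: 58.9
```

Run:
```python
from h import *
from rig import read_camera
c=read_camera("wrist");np.savez("wrist3.npz",**c)
c=read_camera("scene");cv2.imwrite("pics/s3.png",c["img"][:,:,::-1])
from go import go;go(.612,-.0427,.0621,.34)
for n in("top",):
    k=read_camera(n);print(blobs(masks(k)["red"],(290,355,205,290)))
c=load("wrist3");print(blobs(masks(c)["red"],(0,560,0,420)))
```

```text
t 17.25 pos [ 0.6126 -0.0428  0.0622] rot [ 3.1412e+00 -1.4000e-03  3.3970e-01] F [5.4 2.5 1. ] gap 0.0163
shift [-0.0005 -0.0003  0.0001] twist -0.0003
[]
[]
```

{"op": "play_rows", "data": {"targets": [[-0.001, 0, 0, 0, -1], [-0.002, 0, 0, 0, -1], [-0.002, 0, 0, 0, -1], [-0.002, 0, 0, 0, -1]]}}

```text
time: 17.7
eef_pos: [0.6119, -0.0432, 0.0627]
tool_rot: [3.14, -0.004, 0.339]
force: [8.1, 5.0, -0.1]
finger_gap: 0.017
grasp_force: 58.9
```

The force rises at the hard stop. Withdraw straight back, then lift.

{"op": "play_rows", "data": {"targets": [[0.003, 0, 0, 0, -1], [0.01, 0, 0, 0, -1], [0.02, 0, 0, 0, -1], [0.035, 0, 0, 0, -1], [0.05, 0, 0, 0, -1], [0.06, 0, 0, 0, -1], [0.06, 0, -0.03, 0, -1], [0.06, 0, -0.07, 0, -1], [0.06, 0, -0.07, 0, -1]]}}

```text
time: 18.6
eef_pos: [0.6695, -0.0237, 0.1368]
tool_rot: [3.139, -0.006, 0.34]
force: [0.9, -0.1, 1.4]
finger_gap: 0.0164
grasp_force: 58.8
```

```bash
python3 go.py .5205 .2214 .13 .177
```

```text
t 18.6 pos [ 0.6695 -0.0237  0.1368] rot [ 3.1387 -0.0063  0.34  ] F [ 0.9 -0.1  1.4] gap 0.0164
shift [-0.0587 -0.2807  0.0068] twist 0.163
```

{"op": "play_rows", "data": {"targets": [[-0.059, -0.281, 0, 0.163, -1], [-0.059, -0.281, 0, 0.163, -1], [-0.059, -0.281, 0, 0.163, -1], [-0.059, -0.281, 0, 0.163, -1], [-0.059, -0.281, 0, 0.163, -1], [-0.059, -0.281, 0, 0.163, -1], [-0.059, -0.281, 0, 0.163, -1], [-0.059, -0.281, 0, 0.163, -1], [-0.059, -0.281, 0, 0.163, -1]]}}

```text
time: 19.5
eef_pos: [0.5174, 0.221, 0.1315]
tool_rot: [3.141, 0.001, 0.176]
force: [0.5, 1.0, -0.9]
finger_gap: 0.0163
grasp_force: 58.9
```

Run:
```python
from h import *
from rig import read_camera
c=read_camera("top");
cv2.imwrite("pics/t4.png",cv2.resize(c["img"][190:290,180:380,::-1],None,fx=4,fy=4,interpolation=cv2.INTER_CUBIC))
print(blobs(masks(c)["red"],(290,355,205,290)))
from go import go;go(.5205,.2214,.017,.177)
```

```text
[(np.int32(22), [339.09, 239.09]), (np.int32(29), [318.52, 246.76]), (np.int32(11), [330.27, 253.09]), (np.int32(21), [325.62, 256.0])]
t 19.55 pos [0.5177 0.2208 0.1316] rot [3.1413e+00 5.0000e-04 1.7570e-01] F [ 0.6  0.2 -0.1] gap 0.0161
shift [ 2.900e-03 -1.000e-04  1.146e-01] twist -0.0013
```

View pics/t4.png

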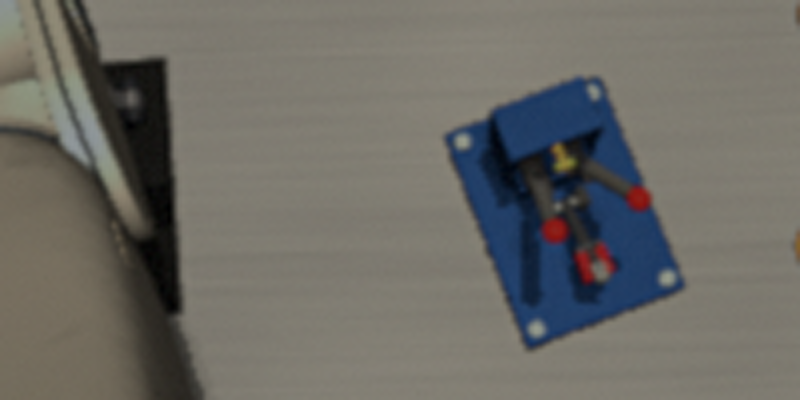

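The die cradle has swung out: the red die is at crop (595,263), in front of the handles, which are open. I lay the pin down.

{"op": "play_rows", "data": {"targets": [[0, 0, 0.04, 0, -1], [0, 0, 0.08, 0, -1], [0, 0, 0.1, 0, -1], [0, 0, 0.11, 0, -1], [0, 0, 0.113, 0, -1], [0, 0, 0.1145, 0, -1], [0, 0, 0.1145, 0, -1], [0, 0, 0.1145, 0, -1]]}}

```text
time: 20.35
eef_pos: [0.5181, 0.222, 0.0185]
tool_rot: [-3.141, -0.002, 0.177]
force: [-0.2, 0.1, -0.3]
finger_gap: 0.0163
grasp_force: 58.9
```

{"op": "play_rows", "data": {"targets": [[0, 0, 0.001, 0, -1], [0, 0, 0.002, 0, -1], [0, 0, 0.0025, 0, -1], [0, 0, 0.0025, 0, -1]]}}

```text
time: 20.75
eef_pos: [0.5174, 0.2219, 0.0154]
tool_rot: [-3.142, -0.0, 0.177]
force: [-1.5, -0.8, 4.5]
finger_gap: 0.0161
grasp_force: 59.7
```

Touching down. Open gently and rise.

{"op": "play_rows", "data": {"targets": [[0, 0, 0, 0, -0.5], [0, 0, 0, 0, -0.3], [0, 0, 0, 0, -0.1], [0, 0, 0, 0, -0.1], [0, 0, -0.02, 0, -0.1], [0, 0, -0.05, 0, -0.1], [0, 0, -0.1, 0, -0.1], [0, 0, -0.15, 0, -0.1], [0, 0, -0.15, 0, -0.1], [0, 0, -0.15, 0, -0.1], [0, 0, -0.15, 0, -0.1]]}}

```text
time: 21.85
eef_pos: [0.5163, 0.2213, 0.1638]
tool_rot: [3.141, 0.002, 0.177]
force: [-0.2, 0.0, 0.0]
finger_gap: 0.0384
grasp_force: 0.0
```

Run:
```python
from h import *
from rig import read_camera
c=read_camera("wrist")
m=masks(c)["yel"].astype(np.uint8);cs=max(cv2.findContours(m,0,1)[0],key=cv2.contourArea)
q=np.array([plane(c,*p[0],.022)[:2]*1000 for p in cs],np.float32);print(cv2.minAreaRect(q),pts(c,m>0)[:,2].mean())
k=read_camera("top");print(blobs(masks(k)["red"],(290,355,205,290)))
from go import go;go(.5205,.2214,.017,.177)
```

```text
((517.745849609375, 222.37799072265625), (57.71543502807617, 18.052167892456055), 10.704263687133789) 0.020719759958652426
[(np.int32(22), [339.09, 239.09]), (np.int32(28), [318.43, 246.82]), (np.int32(12), [330.33, 253.25]), (np.int32(21), [325.62, 256.0])]
t 21.95 pos [0.5162 0.2213 0.1632] rot [3.1409 0.0032 0.1768] F [-0.   0.   0.3] gap 0.0387
shift [0.0043 0.0006 0.1462] twist -0.0002
```

Pin lies on the mat, the cradle is out, and the handles are open.

```bash
python3 -c "
from rig import order
print(order.close_job())"
```

```text
the job is handed in; nothing more can be done
None
```

I handed the job in with the squeeze stopped past the resistance peak (18.6 N down to about 10 N), the handles open, the cradle swung out and the pin back on its mat; the hand-in gave no verdict, so the die mark itself is inferred from the force drop.

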